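# Seat the vial carrier on the shaker's guide pins

### The job

Take the longer of the two aluminium vial carriers by its handle and lower it onto the white vial shaker, so that the shaker's two upright guide pins come up through the carrier's end holes and the plate lies flat and flush on the dark deck; then let go. Lower it gently, do not drop it. Leave the shorter carrier where it lies.

Things in the scene. Friction and masses are not known exactly. Their poses are not given: they have to be found in the camera images.
- long_carrier_grip (a point): Middle of the longer carrier's handle bar, 48 mm above the plate's underside, over the plate's centre. The black bridge handle is a level bar 14 mm wide (x), 78 mm long (y), 14 mm high, its top 55 mm above the underside, on two thin posts at y = +-30 mm. Axes as the plate's; z up.
- long_carrier: The longer vial carrier, which fits: loose flat aluminium plate 100 (x) x 170 (y) x 8 mm, about 0.35 kg; origin at the centre of its underside, z up. On its long centre line are two 20 mm through holes for the pins, at y = +-68 mm; four 24 mm vial holes lie between. A half turn makes no difference.
- short_carrier_grip (a point): The same handle point of the shorter carrier, a bystander that does not fit: plate 100 (x) x 120 (y) x 8 mm, the same handle along y, pin holes only 88 mm apart, two vial holes. One carrier lies left of the shaker and the other right, either way about.
- deck (a point): Middle of the top of the dark steel deck (110 x 180 mm), 44 mm above the bench, on the fixed white shaker (140 x by 210 y mm). Two brass guide pins stand on it at y = +-68 mm: 12 mm thick for 14 mm, then tapering to a 3 mm tip 32 mm above the deck. z up. With the plate seated, its handle point is 48 mm above this point, the y axes parallel (either sense).

How it is judged:
By the outcome, as a careful person would: the job done as asked, in the order asked, and still so for the second after the job is handed in, with the robot touching nothing.
It also fails if it takes over 40 s, if anything falls off the work surface, if the arm or the gripper's body presses on something with over 40 N, if the wrist force passes 120 N, or if a joint passes its speed limit or range.

### The arm

A 6-joint arm with a two-finger parallel gripper is mounted at the origin on a cart in front of the work surface, level with it; the furniture and walls round the work are solid. World frame = base frame: x ahead of the robot, y to its left, z up, the work surface at z = 0. Lengths are in m, angles in rad, forces in N, time in s.
With the tool pointing down it reaches from about 0.3 to 0.825 m from the base axis. Payload 5.4 kg.
Tool frame: the origin (TCP) lies at the very end of the fingers, on their centre line; the grasp point (between the pads) lies 19 mm behind it; z points along the fingers, y is the line along which they close (so a half turn about z gives the same grasp; the last joint's range is limited). The gripper opens to 92 mm and grips with 3 to 60 N. Pads are 20 mm wide; open, the fingers measure 128 mm over their backs; the gripper's body (75 mm by 189 mm) begins 69 mm behind the grasp point.
Start: joints at [1.019, 0.158, 1.597, -0, 1.386, -0.21], TCP at [0.193, 0.542, 0.215] pointing down, gripper open.
Joint ranges: [-2.91, 2.91], [-0.94, 2.29], [0.18, 2.7], [-1.29, 4.43], [0.17, 2.64], [-3, 3]. Speed limits (rad/s): [2.57, 2.57, 3.14, 3.14, 3.14, 3.14].

### API

Orientations are given as a rotation vector (axis times angle).
In Python, from workcell import bot gives the robot as it stands. Calls block until the motion is done:
- bot.goto(position, orientation): joint-space move of the TCP to a pose.
- bot.line_to(position, rot=None, max_speed=0.15): straight line of the TCP; rot=None keeps the orientation; max_speed is the mean speed in m/s.
- bot.set_joints(angles): joint-space move.
- bot.set_gripper(opening, newtons=None): opening from 0.0 (shut) to 1.0 (fully open); newtons is the grip in N (None keeps the last); returns when the fingers have stopped.
- bot.hold(seconds).
- bot.inverse_kinematics(position, orientation): joint angles nearest the present ones, or None.
- bot.read_camera(name): name is "side" or "top" or "wrist"; returns a dict with "pixels" (400x640x3 uint8, blue, green, red), "fx", "fy", "cx", "cy" (pixels), "k1" (the pictures are not rectified: a ray, as slopes to the right and down, at radius r is drawn at 1 + k1 r^2 times it, then the intrinsics apply), "R" (3x3) and "t" (3): a world point X has camera coordinates R X + t. Camera axes: x right, y down, z forward; pixel columns grow to the right and rows downward; lengths in m; the calibration is good to about 2 mm. A picture is of the moment at which its call begins. There is no depth.
A pose or a line that the arm cannot do raises bot.MotionError and nothing moves.
- bot.job_done(): hands the job in; it is judged then, once.
Readings, each from a call of its own:
- bot.current_clock(): time.
- bot.current_joints(): joint angles.
- bot.current_joint_vel(): joint speeds.
- bot.current_effort(): joint torques, N m.
- bot.current_ee_pos(): TCP position.
- bot.current_tool_rot(): TCP orientation.
- bot.current_contact_force(): force on the tool from outside, world axes, zero at the start.
- bot.current_ft_torque(): the same for the moment, N m.
- bot.current_opening(): opening from 0.0 (shut) to 1.0 (fully open).
- bot.current_grip_force(): force on a finger pad.
Only numpy, scipy, OpenCV 4.12 (cv2) and the standard library are available. Lean on these libraries where they do the work, as an engineer would, in place of code of your own. Each camera call takes 0.05 s, during which the arm holds its last target. There are 200 camera calls.

## Working session

There is one attempt and no reset: what is moved stays moved. The work goes in short steps, each a Python script; the robot and the scene stay as the last script left them, time stands still between calls to the robot, and variables do not carry over. Pictures are saved under pics/ and viewed, at most 10 in all, crops included, and the job is handed in when it is done.

```bash
mkdir -p pics; cat > h.py <<'E'
import numpy as np, cv2
from workcell import bot
def snap(name,f):
    c=bot.read_camera(name); cv2.imwrite(f'pics/{f}.png',c['pixels'])
    np.savez(f'pics/{f}.npz',**{k:np.array(v) for k,v in c.items()}); return c
def load(f): return dict(np.load(f'pics/{f}.npz'))
def K(c): return np.array([[c['fx'],0,c['cx']],[0,c['fy'],c['cy']],[0,0,1.]],float)
def proj(c,P):
    X=np.atleast_2d(P)@np.array(c['R']).T+np.array(c['t'])
    r=X[:,:2]/X[:,2:]; r=r*(1+float(c['k1'])*(r**2).sum(1,keepdims=True))
    return r*[float(c['fx']),float(c['fy'])]+[float(c['cx']),float(c['cy'])]
def onz(c,uv,z):
    d=np.array([float(c['k1']),0,0,0,0])
    n=cv2.undistortPointsIter(np.array(uv,float).reshape(-1,1,2),K(c),d,None,None,(3,100,1e-10)).reshape(-1,2)
    R=np.array(c['R']);o=-R.T@np.array(c['t']); D=np.c_[n,np.ones(len(n))]@R
    return o+D*((z-o[2])/D[:,2])[:,None]
E
python3 - <<'E'
from h import *
for n in ("top","side"):
    c=snap(n,n+"0"); R=np.array(c['R']); print(n,-R.T@np.array(c['t']),c['fx'],c['k1'])
print(bot.current_tool_rot())
E
```

```text
top [ 0.30152781 -0.03275844  1.15554256] 456.15888479243955 -0.08732009709503272
side [0.41043093 0.72780891 0.68380481] 379.50059173615284 0.026136556432459965
[-5.34163797e-01 -3.09523347e+00  2.46012515e-03]
```

View pics/top0.png

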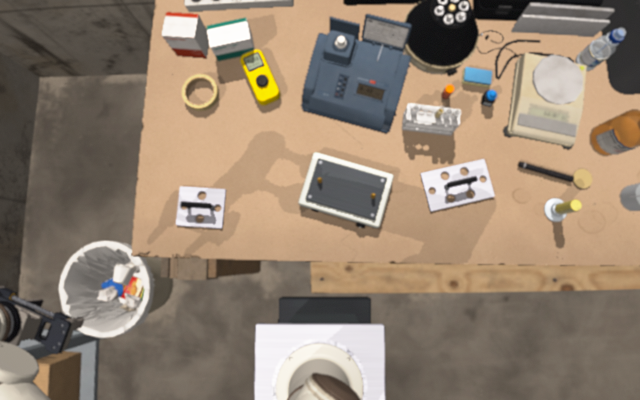

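View pics/side0.png

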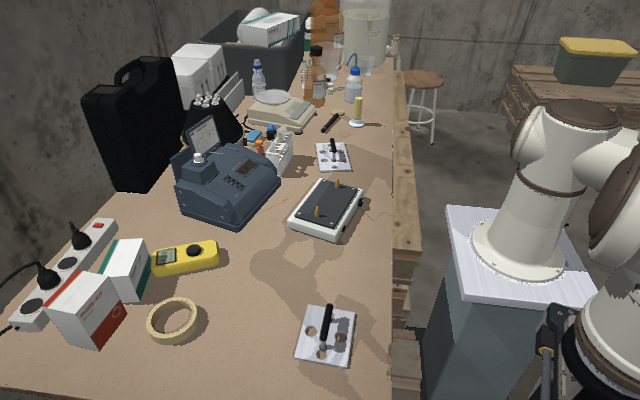

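Top view: the long carrier is on the right, plate about (422–495, 160–210), handle about (462,185). The shaker is in the centre, with pins near (320,183) and (373,198). The short carrier is on the left, at (201,207). Next is a coarse estimate, then a look from the wrist camera above each.

```bash
python3 - <<'E'
from h import *
c=load('top0')
g=onz(c,[[445,189],[478,180]],.055); print('handle',g)
p=onz(c,[[320,187],[373,202]],.044); print('pins',p)
print('plate corners',onz(c,[[421,169],[486,160],[495,199],[429,210]],.008))
w=bot.read_camera('wrist');R=np.array(w['R']);print('wristcam',-R.T@np.array(w['t']),R[2],bot.current_ee_pos(),w['fx'])
top=c['pixels'];cv2.imwrite('pics/topcrop.png',cv2.resize(top[130:250,290:510],None,fx=3.6,fy=3.6,interpolation=cv2.INTER_CUBIC))
E
```

```text
handle [[ 0.48041839 -0.30704627  0.055     ]
 [ 0.50285289 -0.389894    0.055     ]]
pins [[ 0.48730962 -0.00076532  0.044     ]
 [ 0.44990549 -0.1311039   0.044     ]]
plate corners [[ 0.54007392 -0.25881987  0.008     ]
 [ 0.56405689 -0.42889293  0.008     ]
 [ 0.46218189 -0.44679613  0.008     ]
 [ 0.43420279 -0.27597658  0.008     ]]
wristcam [0.11761508 0.56683236 0.38385923] [ 0.25936458 -0.09456918 -0.96113822] [0.19249918 0.54133315 0.21385794] 278.99570327415205
```

View pics/topcrop.png

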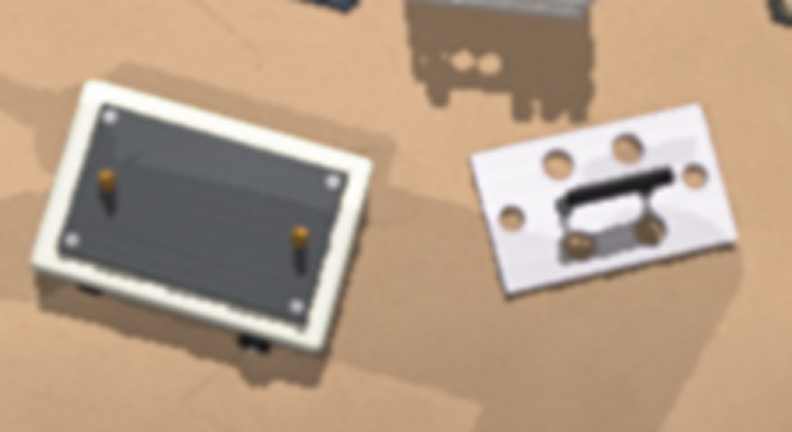

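The crop confirms it: pins at about (107,182) and (299,237) in the crop, and carrier end holes at (511,217) and (694,176). Next I move over the shaker and then over the carrier, taking a wrist picture at each.

```bash
cat >> h.py <<'E'
from scipy.spatial.transform import Rotation as Ro
def rot(psi,s=1):
    y=s*np.array([np.cos(psi),np.sin(psi),0]); z=np.array([0,0,-1.]); x=np.cross(y,z)
    return Ro.from_matrix(np.c_[x,y,z]).as_rotvec()
E
python3 - <<'E'
from h import *
for s in (1,-1):
    for p,psi in (([.468,-.066,.28],-.277),([.468,-.066,.07],-.277),([.5,-.352,.25],.15),([.5,-.352,.03],.15)):
        j=bot.inverse_kinematics(p,rot(psi,s)); print(s,None if j is None else np.round(j,2))
s=1 if bot.inverse_kinematics([.5,-.352,.03],rot(.15,1)) is not None and abs(bot.inverse_kinematics([.5,-.352,.03],rot(.15,1))[5])<2.6 else -1
print('s',s)
bot.goto([.42,-.06,.28],rot(-.277,s)); snap('wrist','w_shaker')
bot.goto([.5,-.352,.22],rot(.15,s)); snap('wrist','w_car'); print(bot.current_clock(),bot.current_ee_pos())
a=load('w_shaker')['pixels'];b=load('w_car')['pixels']
cv2.imwrite('pics/both.png',cv2.resize(np.vstack([a,b]),(480,600),interpolation=cv2.INTER_AREA))
E
```

```text
1 [-0.4  -0.15  1.78  0.    1.51 -0.12]
1 [-0.4   0.06  2.01  0.    1.07 -0.12]
1 [-0.81  0.23  1.44  0.    1.47 -0.96]
1 [-0.81  0.45  1.62 -0.    1.07 -0.96]
-1 None
-1 None
-1 [-0.81  0.23  1.44 -0.    1.47  2.18]
-1 [-0.81  0.45  1.62 -0.    1.07  2.18]
s 1
3.7333 [ 0.50053468 -0.35092139  0.22075596]
```

View pics/w_car.png

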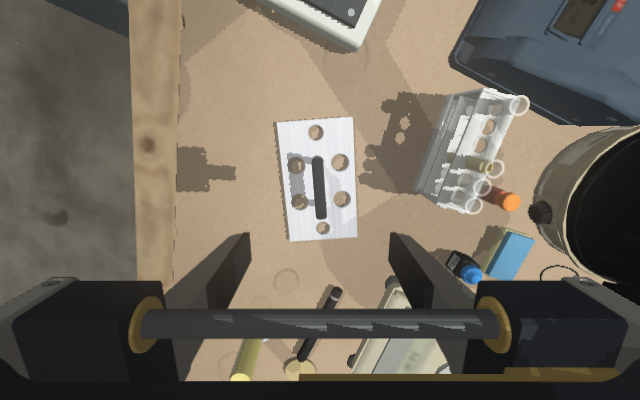

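View pics/w_shaker.png

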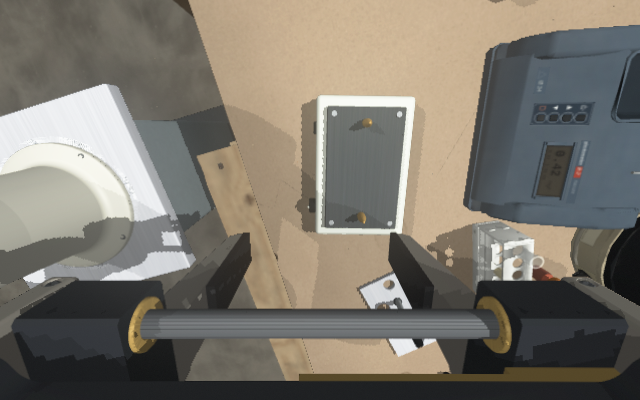

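Wrist picture of the carrier: plate corners at about (276,122), (353,117), (358,237), (289,241), handle from (317,158) to (320,217). Shaker picture: dark deck corners at about (327,106), (406,108), (402,233), (321,230), with pin tips near (369,122) and (361,217). I'll fit both by mask and rectangle on their known planes.

```bash
cat >> h.py <<'E'
def rect(c,mask,seed,z):
    n,l=cv2.connectedComponents(mask.astype(np.uint8)); m=(l==l[seed[1],seed[0]]).astype(np.uint8)
    ct=max(cv2.findContours(m,cv2.RETR_EXTERNAL,cv2.CHAIN_APPROX_NONE)[0],key=cv2.contourArea).reshape(-1,2)
    W=onz(c,ct,z)[:,:2]; b=cv2.boxPoints(cv2.minAreaRect((W*1000).astype(np.float32)))/1000
    e=b[1]-b[0],b[2]-b[1]; L=max(e,key=np.linalg.norm); L=L*np.sign(L[1])
    return b.mean(0),np.arctan2(-L[0],L[1]),[float(np.linalg.norm(q)) for q in e]
E
python3 - <<'E'
from h import *
c=load('w_car');im=c['pixels'].astype(int)
m=(im.min(2)>140)&(im.max(2)-im.min(2)<30); m=cv2.morphologyEx(m.astype(np.uint8),cv2.MORPH_OPEN,np.ones((3,3)))
print('carrier wrist',rect(c,m,(340,185),.008))
print(' holes',onz(c,[[316,132],[323,228]],.008),'handle',onz(c,[[317.5,157],[320.5,218]],.055))
d=load('w_shaker');im=d['pixels'].astype(int)
m=(im.max(2)<120)&(im.max(2)-im.min(2)<25)
print('deck wrist',rect(d,m,(360,170),.044))
print(' box',onz(d,[[327,106],[406,108],[402,233],[321,230]],.044))
print(' pin tips',onz(d,[[369,122],[362,216]],.074))
t=load('top0');im=t['pixels'].astype(int)
m=(im.min(2)>150)&(im.max(2)-im.min(2)<40);print('carrier top',rect(t,m,(435,200),.008))
m=(im.max(2)<120)&(im.max(2)-im.min(2)<30);print('deck top',rect(t,m,(345,185),.044))
a=cv2.resize(d['pixels'][90:245,290:430],None,fx=3.5,fy=3.5);b=cv2.resize(c['pixels'][100:255,250:390],None,fx=3.5,fy=3.5)
cv2.imwrite('pics/zoom.png',np.hstack([a,b])[:, :800])
E
```

```text
carrier wrist (array([ 0.49850506, -0.35326225], dtype=float32), np.float32(0.2238035), [0.17131714522838593, 0.10059045255184174])
 holes [[ 0.48438739 -0.28620199  0.008     ]
 [ 0.51450719 -0.41926564  0.008     ]] handle [[ 0.49075375 -0.31310043  0.055     ]
 [ 0.50593389 -0.3885855   0.055     ]]
deck wrist (array([ 0.48228973, -0.06652925], dtype=float32), np.float32(-0.2938936), [0.1092463880777359, 0.17706803977489471])
 box [[ 0.45615869  0.03415694  0.044     ]
 [ 0.56008917  0.00199169  0.044     ]
 [ 0.51916904 -0.1783325   0.044     ]
 [ 0.39887115 -0.1391482   0.044     ]]
 pin tips [[ 0.50202667 -0.00089103  0.074     ]
 [ 0.46370685 -0.12313308  0.074     ]]
carrier top (array([ 0.50053257, -0.35099313], dtype=float32), np.float32(0.22727686), [0.17381152510643005, 0.10236135870218277])
deck top (array([ 0.48205304, -0.06433582], dtype=float32), np.float32(-0.28785443), [0.10852670669555664, 0.1752718687057495])
```

Two views agree within 2 mm: carrier (0.499,−0.352) at yaw 0.225, deck (0.482,−0.0655) at yaw −0.290. Next I grasp and lift.

```bash
python3 - <<'E'
from h import *
r=rot(.225)
bot.goto([.499,-.352,.13],r); bot.set_gripper(.6)
bot.line_to([.499,-.352,.030],max_speed=.08)
print(bot.current_contact_force()); bot.set_gripper(0,35); print(bot.current_opening()*92,bot.current_grip_force())
bot.line_to([.499,-.352,.16],max_speed=.08); print(bot.current_contact_force(),bot.current_opening()*92)
bot.goto([.482,-.0655,.17],rot(-.290)); bot.hold(.3)
print(bot.current_clock(),bot.current_ee_pos(),bot.current_ft_torque()); snap('wrist','w2'); snap('top','t2');snap('side','s2')
a=load('w2')['pixels'][:,140:540];b=load('s2')['pixels'][100:300,200:440]
cv2.imwrite('pics/c2.png',np.hstack([a,cv2.resize(b,(400,333))[:333] if 0 else np.vstack([cv2.resize(b,(400,333)),np.zeros((67,400,3),np.uint8)])]))
E
```

```text
[ 1.34772903 -0.26529179  0.16380952]
13.30042061081199 35.00001132488251
[-0.98297701  0.26409064 -2.95501766] 13.536258606813186
10.1583 [ 0.48214007 -0.0661492   0.16995204] [-0.04211142  0.07643229  0.00740114]
```

View pics/c2.png

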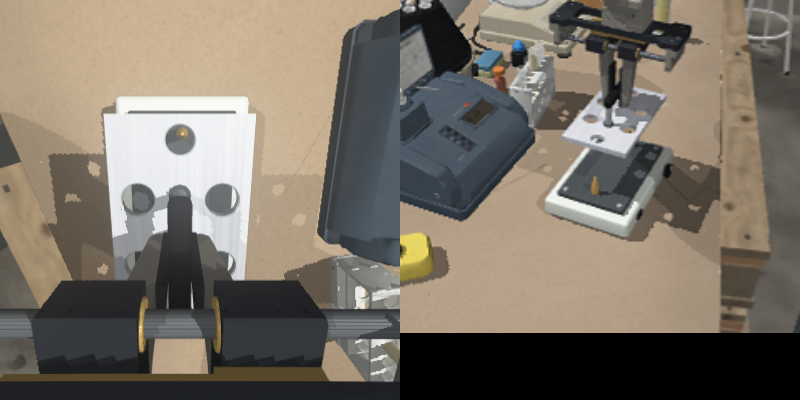

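The carrier is held level over the shaker. In the wrist view the near pin tip, at about (322,132) full frame, shows through the end hole at about (320,139). I'll measure the offset there.

```bash
python3 - <<'E'
from h import *
c=load('w2');im=c['pixels'].astype(int)
zt=.148; y=np.array([np.sin(.29),np.cos(.29)]); x=np.array([y[1],-y[0]])
m=(im.min(2)>150)&(im.max(2)-im.min(2)<30)
roi=~m[115:165,290:350]; n,l,st,ce=cv2.connectedComponentsWithStats(roi.astype(np.uint8))
i=l[24,30]; print(st[i]); h=ce[i]+[290,115]; H=onz(c,[h],zt)[0]
br=(im[...,2]-im[...,0]>50)[120:158,300:342]; v,u=np.nonzero(br&(l[5:43,10:52]==i)); print('brass',len(u),u.min()+300,u.max()+300,v.min()+120,v.max()+120)
# plate edges rows 120..200 -> world
L=[];Rr=[]
for r in range(120,215,5):
    q=np.nonzero(m[r,220:420])[0]+220; L.append([q[0]-.5,r]);Rr.append([q[-1]+.5,r])
for nme,E in(('L',L),('R',Rr)):
    W=onz(c,E,zt); d=W[:,:2]-[.4821,-.0661]; a=np.polyfit(d@y,d@x,1); print(nme,a)
d=H[:2]-np.array([.4821,-.0661]);print('hole px',h,'in plate frame x,y',d@x,d@y)
for z in(.07,.076):
    P=onz(c,[[u.mean()+300,v.min()+121]],z)[0]; print('pin',P, (P[:2]-[.4821,-.0661])@x,(P[:2]-[.4821,-.0661])@y)
cv2.imwrite('pics/z2.png',cv2.resize(im[105:170,280:360].astype(np.uint8),None,fx=6,fy=6,interpolation=cv2.INTER_CUBIC))
E
```

```text
[ 16  10  29  29 673]
brass 50 320 327 128 135
L [ 0.00134465 -0.05129888]
R [0.00024581 0.04904777]
hole px [319.64784547 139.05943536] in plate frame x,y -0.0008620295380683408 0.06676927308389932
pin [0.50536627 0.00190475 0.07      ] 0.002848653444446462 0.0718181819301452
pin [0.50531793 0.00203697 0.076     ] 0.0027645214462633906 0.07193105384582653
```

View pics/z2.png

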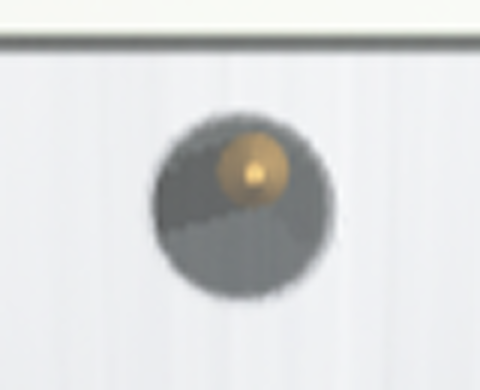

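The zoom shows the pin tip at about (322.1,133.4), against a hole centre of (319.6,139.1). I'll correct the lateral offset, lower to just above the tips and check again.

```bash
python3 - <<'E'
from h import *
c=load('w2'); y=np.array([np.sin(.29),np.cos(.29)]); x=np.array([y[1],-y[0]])
P=onz(c,[[322.1,133.4]],.076)[0][:2];H=onz(c,[[319.65,139.06]],.148)[0][:2]
d=P-H; print('pin-hole in plate frame',d@x,d@y)
p=np.array([.482,-.0655])+np.clip(d,-.008,.008); print(p)
bot.line_to([*p,.115],max_speed=.06); bot.hold(.2)
print(bot.current_clock(),bot.current_ee_pos(),bot.current_contact_force()); snap('wrist','w3');snap('side','s3')
a=cv2.resize(load('w3')['pixels'][90:240,250:390],(420,450),interpolation=cv2.INTER_CUBIC);b=cv2.resize(load('s3')['pixels'][150:260,270:370],(380,418),interpolation=cv2.INTER_CUBIC)
o=np.zeros((450,800,3),np.uint8);o[:,:420]=a;o[:418,420:]=b;cv2.imwrite('pics/c3.png',o)
E
```

```text
pin-hole in plate frame 0.002280205705658917 0.0012649837130863913
[ 0.48454672 -0.06493987]
11.575 [ 0.48484138 -0.06507356  0.11541523] [-0.49923246 -0.37419885 -3.95228914]
```

View pics/c3.png

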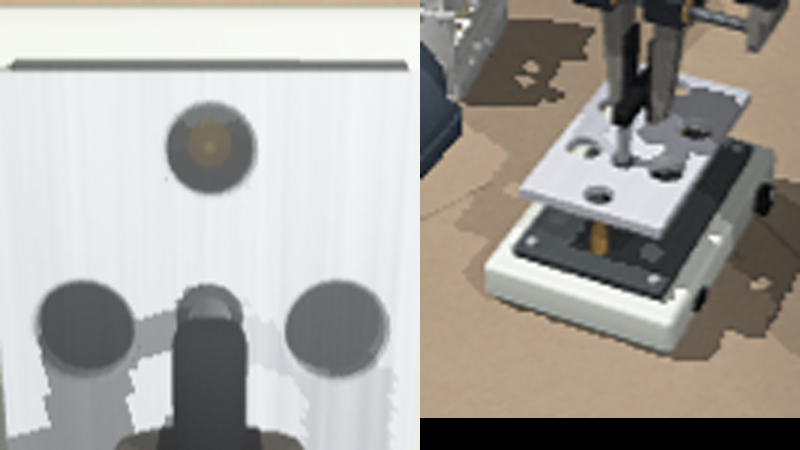

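The pin at about (209,147) sits centred in the hole at about (211,147), and the deck edge is parallel to the plate. Next I lower with force checks.

```bash
python3 - <<'E'
from h import *
p=bot.current_ee_pos(); px,py=.48425,-.0649
ok=True
for z in [.105,.098,.092,.087,.083,.080,.078,.077,.076,.0752,.0746,.0742,.0738,.0734,.073,.0725,.072]:
    bot.line_to([px,py,z],max_speed=.03); bot.hold(.08)
    f=np.array(bot.current_contact_force()); print(z,np.round(bot.current_ee_pos()[2],4),np.round(f,1))
    if f[2]>3 or np.hypot(*f[:2])>12: break
print(bot.current_clock(),np.round(bot.current_ft_torque(),2)); snap('wrist','w4');snap('side','s4')
a=cv2.resize(load('w4')['pixels'][90:240,250:390],(420,450),interpolation=cv2.INTER_CUBIC);b=cv2.resize(load('s4')['pixels'][150:260,270:370],(380,418),interpolation=cv2.INTER_CUBIC)
o=np.zeros((450,800,3),np.uint8);o[:,:420]=a;o[:418,420:]=b;cv2.imwrite('pics/c4.png',o)
E
```

```text
0.105 0.105 [ 0.6 -0.6 -3.7]
0.098 0.098 [-0.2 -0.2 -3.3]
0.092 0.0919 [ 0.4 -0.5 -3.2]
0.087 0.0869 [ 0.6  0.1 -3.6]
0.083 0.0829 [-0.1  0.4 -3.3]
0.08 0.0799 [-0.8 -0.1 -3.9]
0.078 0.078 [-0.1  0.3 -3.6]
0.077 0.077 [-0.8  0.8 -3.1]
0.076 0.076 [ 0.2  0.  -3.4]
0.0752 0.0752 [ 0.1 -0.1 -4.1]
0.0746 0.0746 [-0.4 -0.4 -3.9]
0.0742 0.0742 [-0.  -0.2 -2.9]
0.0738 0.074 [-0.6  0.5 -0.8]
0.0734 0.074 [-4.3  1.1  5.5]
16.9083 [ 0.14  0.76 -0.01]
```

View pics/c4.png

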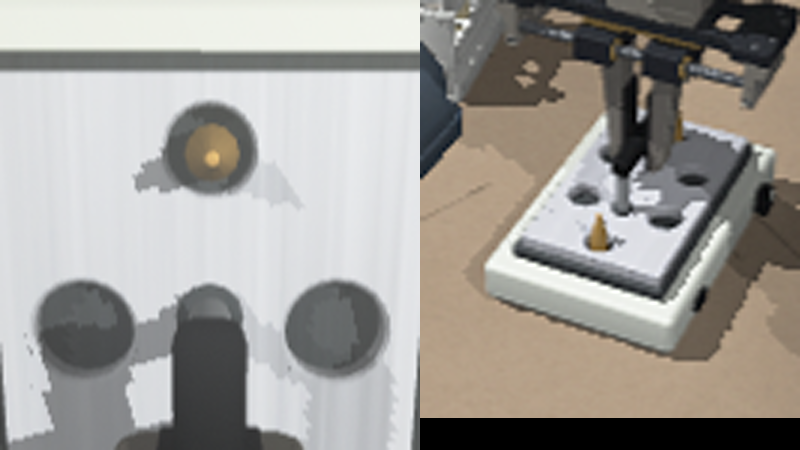

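Contact came at TCP z = 0.074, exactly the seated height, and the pin at about (212,155) stands up through the hole. Release and retreat.

```bash
python3 - <<'E'
from h import *
bot.line_to([.48425,-.0649,.0739],max_speed=.02); bot.set_gripper(.5); bot.hold(.2)
bot.line_to([.48425,-.0649,.20],max_speed=.1); bot.goto([.40,-.0649,.28],rot(-.29)); bot.hold(.3)
print(bot.current_clock(),bot.current_contact_force()); snap('wrist','w5');snap('side','s5');snap('top','t5')
a=cv2.resize(load('w5')['pixels'][80:260,280:430],(400,480),interpolation=cv2.INTER_CUBIC);b=cv2.resize(load('s5')['pixels'][150:260,270:370],(400,440),interpolation=cv2.INTER_CUBIC)
o=np.zeros((480,800,3),np.uint8);o[:,:400]=a;o[:440,400:]=b;cv2.imwrite('pics/c5.png',o)
E
```

```text
20.3333 [0.15739265 1.11476027 0.591329  ]
```

View pics/c5.png

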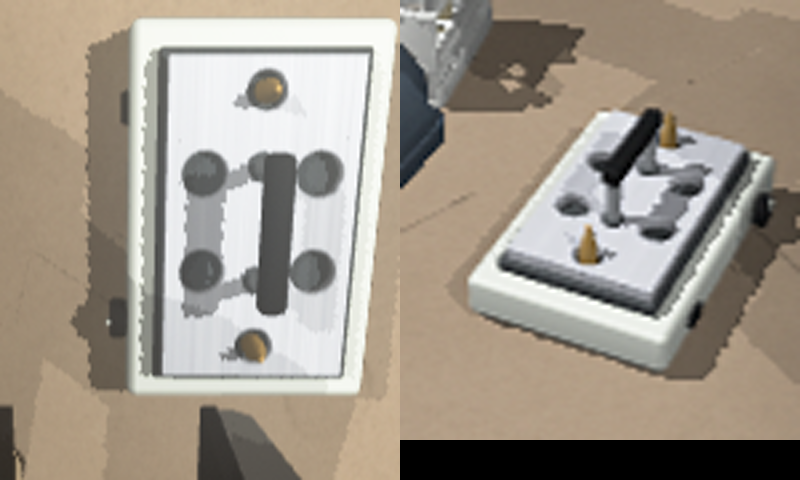

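Both pins stand through the end holes at about (267,90) and (253,345), the plate lies flat, and the robot is clear.

```bash
python3 -c "
from workcell import bot
print(bot.job_done())"
```

```text
the job is handed in; nothing more can be done
None
```

The long carrier sits flat on the shaker deck with both guide pins through its end holes, released and handed in with the robot clear after about 20 s; the short carrier was left untouched.

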